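# Close the snack pot and nest it in its beaker

### The job

Get the breakfast set ready to go: the wooden lid is only lying on the small tapered steel pot, so first press it straight down, with the pot standing on the worktop, until it snaps fully home. Then lift the closed pot and lower it upright, foot first, into the mouth of the steel beaker, gently, until its taper just comes to rest there, and let go; do not drop it in or push it tight, or the two will jam. Leave the beaker standing upright and the jar, mug, glass and bowl where they are.

Things in the scene. Friction and masses are not known exactly. Their poses are not given: they have to be found in the camera images.
- pot_mid (a point): Snack pot: loose tapered steel cup, upright, 90 mm high, outside diameter 44 mm at the foot growing evenly to 60 mm at the rim (56 mm at 68 mm up), 0.16 kg. Point: on its axis, 45 mm above its underside; z is its axis, up. Grip it round the outside of the upper body, below the lid: once nested only the part from about 41 mm up stands out of the beaker.
- lid_top (a point): The pot's lid: loose flat wooden disc, 60 mm across, 6 mm thick, 0.11 kg; four sprung clips beneath go inside the pot's mouth. At first it lies unclipped, its disc 6 mm above the rim. A straight push of some 10 to 15 N near its middle snaps it down; home, the disc lies on the rim, its top 96 mm above the pot's underside. Point: centre of its top face; z up.
- beaker_mouth (a point): Beaker: loose, open, empty steel beaker, upright, 90 mm high, outside 53 mm wide at the base, 59 mm at the rim, 0.40 kg. Point: centre of its mouth at rim height; z up. The mouth is 51 mm wide inside and narrows like the pot: the foot enters with 3.5 mm to spare all round; the pot rests with its underside about 42 mm (39 to 45) below the rim. Push it down with 8 N at most.
- jar: Bystander: glass jar with a dark cap, 65 mm wide, 86 mm high; origin at the centre of its underside.
- mug_1: Bystander: blue mug, 81 mm wide (120 mm with handle), 94 mm high; origin at the centre of its underside.
- glass_1: Bystander: clear tumbler, 80 mm wide, 91 mm high; origin at the centre of its underside.
- ramekin_1: Bystander: small white bowl, 68 mm wide, 35 mm high; origin at the centre of its underside.
Mind the look-alikes: they are no part of the job. What is meant by the part that bears lid_top is not purple, and is the smaller of those in its own colour.

How it is judged:
On the way, in this order (a step that is already met when the one before it is completed fails the run):
1. the lid is snapped fully home while the pot stands on the worktop (z of lid_top in the frame of pot_mid below 0.0526 m and angle between lid_top's own z axis and vertical below 0.12 rad and height (world z) of pot_mid below 0.05 m), for 0.2 s.
2. the closed pot is nested in the beaker (z of pot_mid in the frame of beaker_mouth below 0.01 m and horizontal distance between pot_mid and beaker_mouth below 0.006 m), for 0.2 s.
At the end, for the whole second after the job is handed in: The lid is snapped home on the pot (its disc within 1.6 mm of the rim), the pot rests in the beaker with its underside at least 37 mm below the beaker's rim, centred within 5 mm and in line within 4 degrees; the beaker stands upright on the worktop (within 3 degrees) and the pot is at rest (z of lid_top in the frame of pot_mid below 0.0526 m and z of pot_mid in the frame of beaker_mouth below 0.008 m and horizontal distance between pot_mid and beaker_mouth below 0.005 m and angle between the z axis of pot_mid and the z axis of beaker_mouth, either way round below 0.07 rad and angle between beaker_mouth's own z axis and vertical below 0.05 rad and height (world z) of beaker_mouth below 0.095 m and linear speed of pot below 0.02 m/s); the robot touches nothing.
It fails at once if the pot is wedged tight in the beaker or knocked hard against it: the contact forces between them, which the taper makes about twice the downward push, add up to over 36 N (contact force between pot and beaker above 36 N).
It fails at once if the pot is dropped into the beaker (its foot is inside the mouth and it moves faster than 0.4 m/s) (z of pot_mid in the frame of beaker_mouth below 0.043 m and horizontal distance between pot_mid and beaker_mouth below 0.02 m and linear speed of pot above 0.4 m/s).
It fails at once if the pot is tipped by more than 30 degrees (angle between pot_mid's own z axis and vertical above 0.52 rad).
It fails at once if the beaker is tipped by more than 30 degrees (angle between beaker_mouth's own z axis and vertical above 0.52 rad).
It fails at once if the jar, mug, glass or bowl is moved by more than 40 mm (distance of any of jar, mug_1, glass_1, ramekin_1 from where it was at the start of the episode above 0.04 m).
It also fails if it takes over 45 s, if anything falls off the work surface, if the arm or the gripper's body presses on something with over 40 N, if the wrist force passes 120 N, or if a joint passes its speed limit or range.

### The arm

A 6-joint arm with a two-finger parallel gripper is mounted at the origin on the work surface; the furniture and walls round the work are solid. World frame = base frame: x ahead of the robot, y to its left, z up, the work surface at z = 0. Lengths are in m, angles in rad, forces in N, time in s.
With the tool pointing down it reaches from about 0.15 to 0.775 m from the base axis. Payload 6.1 kg.
Tool frame: the origin (TCP) lies at the very end of the fingers, on their centre line; the grasp point (between the pads) lies 19 mm behind it; z points along the fingers, y is the line along which they close (so a half turn about z gives the same grasp; the last joint's range is limited). The gripper opens to 85 mm and grips with 20 to 120 N. Pads are 22 mm wide; open, the fingers measure 114 mm over their backs; the gripper's body (76 mm by 85 mm) begins 54 mm behind the grasp point. The pads swing forward as they close: fully open they stand 13 mm farther back than shut.
Start: joints at [1.155, 0.126, -0.04, 1.405, 0, 1.571], TCP at [0.212, 0.48, 0.21] pointing down, gripper open.
Joint ranges: [-2.72, 2.72], [-0.95, 1.95], [-1.27, 1.35], [-1.78, 2.02], [-1.46, 1.47], [-3.14, 3.14]. Speed limits (rad/s): [2.39, 2.39, 3.01, 3.14, 3.14, 3.14].

### API

Orientations are given as a unit quaternion [x, y, z, w].
In Python, from cell import * gives the robot as it stands.
- The arm moves only by the tool arm_command, never from a script. Its argument "increments" is a list of rows, each an object with "grip": the gripper's target within -1 to 1 (fully open at 1, half-way at 0, shut at -1); "offset": the shift along the tool's x, y, z in cm, a list of three; "roll": the turn about the tool's z in degrees. In form: [{"grip": grip, "offset": [dx, dy, dz], "roll": roll}, ...]. A call has 1 to 20 rows; each row is the pose to reach, as a shift and turn from the pose commanded when the call began, along the tool's axes at that moment; what a row does not reach only later rows make up. A row lasts 1/10 s, in which the tool goes at most 50 mm and 8.59 degrees, less where a joint would pass 70% of its speed; a pose out of reach is approached as far as the arm can. A call with a gripper value outside its range is refused whole. The fingers move at their own pace and stop on an object; the grip force is fixed at half the most. Time passes only in rows, so rows that repeat a pose let the fingers close. It gives the time, the measured TCP pose, the force, the opening and the grip force at its end, in the units of the state.
- get_state(): the state, without advancing time (a new reading comes with each control period).
- get_image(name): name is "scene" or "top" or "wrist"; returns the picture (480x640x3 uint8, red, green, blue); there is no depth.
- calibration(name): a dict with "vfov" (degrees; the focal length in pixels is half the picture's height over the tangent of half this angle, whatever the lens; pixels are square), "cx", "cy" (the principal point, pixels), "xyz" and "attitude" of the camera in the world; the wrist camera has in their place "mount" (4x4, takes a point from camera to tool coordinates, whose origin is the TCP and whose axes are the flange's). Camera axes: x right, y down, z forward; pixel columns grow to the right and rows downward; lengths in m; the calibration is good to about 2 mm. A picture is of the moment at which its call begins: read the wrist's pose just before it. calibration takes no time and is no camera call.
- sign_off(): hands the job in; it is judged then, once.
Trained networks look in the newest picture that a camera, given by its name, has taken for a name from the list of things; names that differ only in an ending like _2 or _b are one class to them, and where a whole thing is asked for, a point or a joint stands for the part that bears it (a point fixed in the world has none). Each returns a list of dicts, best first, with "score" (0 to 1); they miss things now and then, are a little off and sometimes report something else, mostly with a low value. They report only what shows in the picture. A call takes as long as a camera call. They do not tell look-alikes from the thing itself.
- boxes_of(camera, thing): "box" ([left, top, width, height] in pixels, round what is visible of it).
- tip_of(camera, thing): "uv" ([column, row] in pixels: a listed point, or the origin of a listed thing).
The state is a dict: "time_s": time; "joints": joint angles; "qd": joint speeds; "tau": joint torques, N m; "position": TCP position; "tool_rot": TCP orientation; "ft_force": force on the tool from outside, world axes, zero at the start; "wrist_torque": the same for the moment, N m; "width": finger opening in m; "finger_force": force on a finger pad.
Only numpy, scipy, OpenCV 4.12 (cv2) and the standard library are available. Lean on these libraries where they do the work, as an engineer would, in place of code of your own. Each camera call takes 0.05 s, during which the arm holds its last target. There are 200 camera calls.

## Working session

There is one attempt and no reset: what is moved stays moved. The work goes in short steps, Python scripts to look and compute and a tool call to move; the robot and the scene stay as the last step left them, time stands still between calls to the robot, and variables do not carry over. Pictures are saved under pics/ and viewed, at most 10 in all, crops included, and the job is handed in when it is done.

Besides the shell and the picture viewer there is one more tool, called after "Emit:" as name([rows], argument=value, ...), one row to a line, values as JSON. arm_command: Moves the arm, as the interface text tells. Its arguments: {"type":"object","properties":{"increments":{"type":"array","items":{"type":"object","properties":{"grip":{"type":"number"},"offset":{"type":"array","items":{"type":"number"}},"roll":{"type":"number"}}}}},"required":["increments"]}

```bash
mkdir -p pics; cat > h.py <<'E'
from cell import *
import numpy as np, cv2
from scipy.spatial.transform import Rotation as R
def cam(n,st=None):
    c=calibration(n); f=240/np.tan(np.radians(c["vfov"])/2)
    if "mount" in c:
        st=st or get_state(); M=np.array(c["mount"]); T=np.eye(4)
        T[:3,:3]=R.from_quat(st["tool_rot"]).as_matrix(); T[:3,3]=st["position"]
        T=T@M; return f,c["cx"],c["cy"],T[:3,3],T[:3,:3]
    a=np.array(c["attitude"]); 
    m=R.from_quat(a).as_matrix() if a.size==4 else a.reshape(3,3)
    return f,c["cx"],c["cy"],np.array(c["xyz"]),m
def onz(K,uv,z):
    f,cx,cy,p,m=K; d=m@np.array([(uv[0]-cx)/f,(uv[1]-cy)/f,1]); return p+d*(z-p[2])/d[2]
def ray(K,uv):
    f,cx,cy,p,m=K; d=m@np.array([(uv[0]-cx)/f,(uv[1]-cy)/f,1]); return p,d/np.linalg.norm(d)
def proj(K,X):
    f,cx,cy,p,m=K; q=m.T@(np.array(X)-p); return np.array([cx+f*q[0]/q[2],cy+f*q[1]/q[2]])
def save(n,fn): cv2.imwrite(fn,get_image(n)[:,:,::-1])
E
python3 - <<'E'
from h import *
print({n:calibration(n) for n in("scene","top","wrist")}); print(get_state())
for n in("scene","top"):
    save(n,f"pics/{n}0.png"); K=cam(n)
    for t,z in(("pot_mid",.045),("lid_top",.102),("beaker_mouth",.09),("jar",0),("mug_1",0),("glass_1",0),("ramekin_1",0)):
        for r in tip_of(n,t)[:4]: print(n,t,round(r["score"],2),np.round(r["uv"]),np.round(onz(K,r["uv"],z),3))
E
```

```text
{'scene': {'vfov': 45.17153626935754, 'cx': 309.7183354220059, 'cy': 238.4825522693099, 'xyz': array([-0.09049175, -0.71231563,  0.99863039]), 'attitude': array([ 0.8570925 , -0.31772932,  0.13063108, -0.38389587])}, 'top': {'vfov': 56.98923156417854, 'cx': 325.86793374561273, 'cy': 245.1941954684085, 'xyz': array([0.3802855 , 0.07387699, 0.99901945]), 'attitude': array([-0.70463531,  0.7054308 , -0.06370869,  0.04239893])}, 'wrist': {'vfov': 67.42380681636408, 'cx': 315.50633774362717, 'cy': 239.13271233720425, 'mount': array([[-1.20049292e-03, -9.45799250e-01, -3.24749654e-01,
         8.30110438e-02],
       [ 9.99998910e-01, -8.56391028e-04, -1.20251898e-03,
        -1.18233498e-04],
       [ 8.59228859e-04, -3.24750744e-01,  9.45799247e-01,
        -1.63290201e-01],
       [ 0.00000000e+00,  0.00000000e+00,  0.00000000e+00,
         1.00000000e+00]])}}
{'time_s': 0.0, 'joints': array([ 1.15498107e+00,  1.26387793e-01, -4.06191543e-02,  1.40539923e+00,
       -1.47321390e-05,  1.57076238e+00]), 'qd': array([ 0.00016659, -0.00080211, -0.00021142,  0.00117815,  0.00028033,
       -
[... 616 characters left out ...]
beaker_mouth 0.67 [396. 318.] [ 0.519 -0.234  0.09 ]
scene jar 0.66 [381. 271.] [ 0.66  -0.061  0.   ]
scene mug_1 0.66 [258. 220.] [0.549 0.29  0.   ]
scene glass_1 0.8 [208. 228.] [0.431 0.352 0.   ]
scene ramekin_1 0.82 [299. 218.] [0.639 0.226 0.   ]
top lid_top 0.94 [273. 260.] [0.486 0.153 0.102]
top lid_top 0.85 [332. 304.] [0.397 0.035 0.102]
top lid_top 0.63 [328. 249.] [0.508 0.042 0.102]
top beaker_mouth 0.93 [459. 250.] [ 0.509 -0.233  0.09 ]
top jar 0.7 [184. 291.] [0.428 0.36  0.   ]
top jar 0.61 [372. 191.] [ 0.66  -0.064  0.   ]
top mug_1 0.88 [217. 236.] [0.553 0.292 0.   ]
top glass_1 0.83 [184. 291.] [ 0.427  0.361 -0.   ]
top ramekin_1 0.55 [243. 198.] [0.642 0.235 0.   ]
```

View pics/scene0.png

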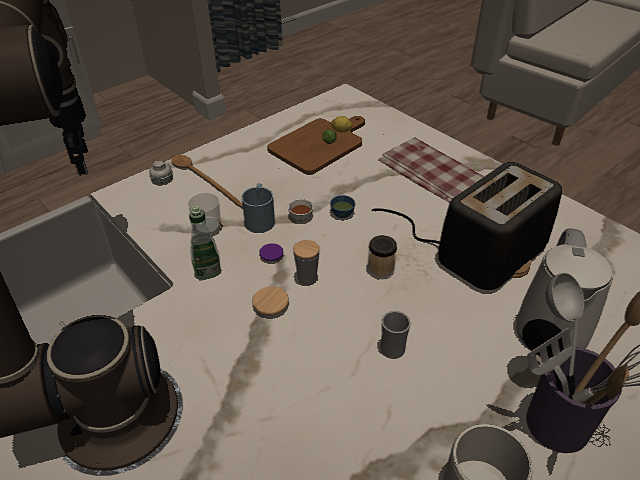

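View pics/top0.png

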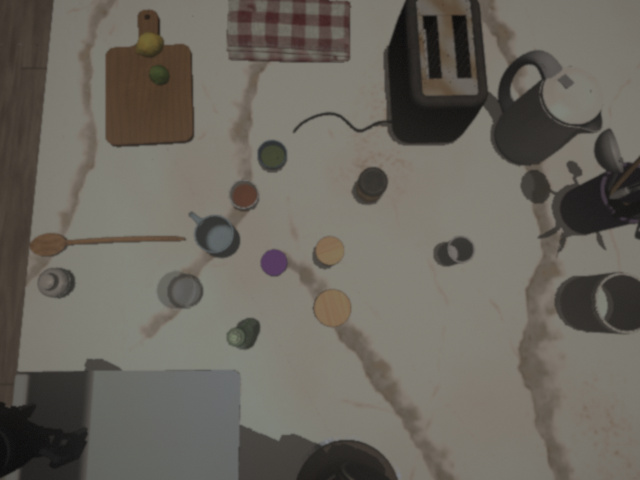

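The scene picture shows the closed-looking pot with its small wooden lid at (305,250). The larger wooden lid at (270,301) and the purple one at (271,253) lie flat on the worktop. The beaker is at (396,320), and a tall bottle at (205,240) is best crossed high. From the top camera the pot is at (328,250) and the beaker at (459,250).

Emit:
arm_command([
  {"grip": -1, "offset": [0, 0, -5], "roll": 0},
  {"grip": -1, "offset": [0, 0, -10], "roll": 0},
  {"grip": -1, "offset": [-8, -5, -12], "roll": 0},
  {"grip": -1, "offset": [-12, -7.6, -12], "roll": 0},
  {"grip": -1, "offset": [-16, -10.2, -12], "roll": 0},
  {"grip": -1, "offset": [-20, -12.7, -12], "roll": 0},
  {"grip": -1, "offset": [-24, -15.2, -12], "roll": 0},
  {"grip": -1, "offset": [-28, -17.8, -12], "roll": 0},
  {"grip": -1, "offset": [-32, -20.3, -12], "roll": 0},
  {"grip": -1, "offset": [-36, -22.9, -12], "roll": 0},
  {"grip": -1, "offset": [-40, -25.4, -10], "roll": 0},
  {"grip": -1, "offset": [-43, -27.5, -8], "roll": 0},
  {"grip": -1, "offset": [-44.7, -28.4, -5], "roll": 0},
  {"grip": -1, "offset": [-44.7, -28.4, -3], "roll": 0},
  {"grip": -1, "offset": [-44.7, -28.4, -1], "roll": 0},
  {"grip": -1, "offset": [-44.7, -28.4, -1], "roll": 0},
  {"grip": -1, "offset": [-44.7, -28.4, -1], "roll": 0},
])

```text
time_s: 2.5
position: [0.5061, 0.0399, 0.2205]
tool_rot: [0.206, 0.978, -0.0, -0.0]
ft_force: [-0.2, 0.9, -0.3]
width: -0.0001
finger_force: 0.0
```

```bash
cat > look.py <<'E'
from h import *
import sys
st=get_state(); save("wrist",sys.argv[1]); K=cam("wrist",st)
m=R.from_quat(st["tool_rot"]).as_matrix()
print("pos",np.round(st["position"],4),"q",np.round(st["tool_rot"],4),"w",st["width"],"f",np.round(st["ft_force"],2),st["time_s"],"j",np.round(st["joints"],2))
for t,z in (a.split(":") for a in sys.argv[2:]):
    for r in tip_of("wrist",t)[:3]:
        p=onz(K,r["uv"],float(z)); print(t,round(r["score"],2),np.round(r["uv"]),np.round(p,4),"tool cm",np.round(m.T@(p-st["position"])*100,2))
    for r in boxes_of("wrist",t)[:2]: print(" box",round(r["score"],2),np.round(r["box"]))
E
python3 look.py pics/w1.png lid_top:.102 pot_mid:.045
```

```text
pos [0.5061 0.0399 0.2205] q [ 2.064e-01  9.785e-01 -0.000e+00 -1.000e-04] w -0.00014622608572084365 f [-0.19  0.9  -0.27] 2.5 j [ 0.08  0.09 -0.05  1.42  0.    0.49]
lid_top 0.76 [316. 229.] [0.5105 0.0379 0.102 ] tool cm [-4.900e-01 -1.000e-02  1.185e+01]
lid_top 0.75 [423. 138.] [0.4773 0.1407 0.102 ] tool cm [ 6.71  8.06 11.85]
 box 0.96 [212.  56.  90.  89.]
 box 0.81 [282. 192.  68.  71.]
 box 0.58 [290. 182.  48.  20.]
```

View pics/w1.png

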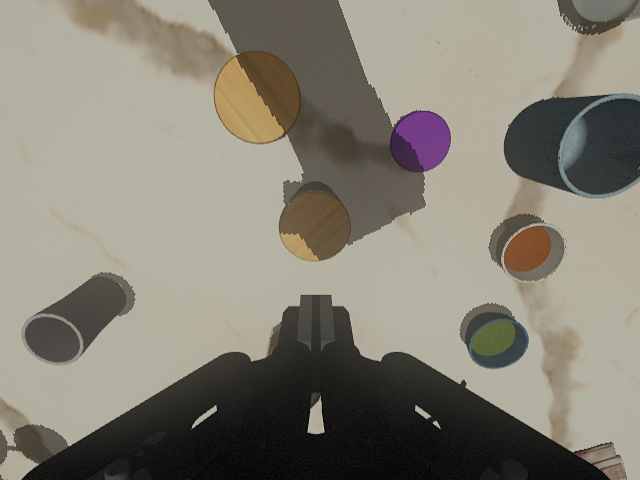

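The wrist picture shows the small wooden lid at (315,226), just ahead of the shut fingers at (316,295). The purple lid is at (420,141) and the larger wooden one at (257,97).

Emit:
arm_command([
  {"grip": -1, "offset": [-0.3, 0, 4], "roll": 0},
  {"grip": -1, "offset": [-0.4, 0, 7.5], "roll": 0},
  {"grip": -1, "offset": [-0.4, 0, 9.5], "roll": 0},
  {"grip": -1, "offset": [-0.4, 0, 10.5], "roll": 0},
  {"grip": -1, "offset": [-0.4, 0, 11], "roll": 0},
  {"grip": -1, "offset": [-0.4, 0, 11.4], "roll": 0},
  {"grip": -1, "offset": [-0.4, 0, 11.6], "roll": 0},
  {"grip": -1, "offset": [-0.4, 0, 11.8], "roll": 0},
  {"grip": -1, "offset": [-0.4, 0, 12.0], "roll": 0},
  {"grip": -1, "offset": [-0.4, 0, 12.0], "roll": 0},
])

```text
time_s: 3.75
position: [0.51, 0.0383, 0.1002]
tool_rot: [0.206, 0.978, 0.0, 0.0]
ft_force: [-0.0, -0.5, -0.1]
width: -0.0001
finger_force: 0.0
```

Emit:
arm_command([
  {"grip": -1, "offset": [0, 0, 0.1], "roll": 0},
  {"grip": -1, "offset": [0, 0, 0.2], "roll": 0},
  {"grip": -1, "offset": [0, 0, 0.2], "roll": 0},
])

```text
time_s: 4.05
position: [0.5098, 0.0383, 0.098]
tool_rot: [0.206, 0.978, -0.0, -0.0]
ft_force: [-0.2, 0.5, -0.3]
width: -0.0002
finger_force: 0.0
```

```bash
python3 look.py pics/w2.png lid_top:.102
```

```text
pos [0.5098 0.0383 0.098 ] q [ 2.064e-01  9.785e-01 -0.000e+00 -1.000e-04] w -0.0001868261357477882 f [-0.17  0.47 -0.27] 4.05 j [ 0.07  0.12 -0.29  1.16 -0.    0.49]
lid_top 0.9 [316. 294.] [0.5103 0.0379 0.102 ] tool cm [-0.06 -0.02 -0.4 ]
lid_top 0.78 [472. 146.] [0.4723 0.128  0.102 ] tool cm [ 7.06  6.69 -0.4 ]
lid_top 0.71 [222.  85.] [0.4077 0.0416 0.102 ] tool cm [ 9.48 -3.83 -0.4 ]
 box 0.83 [256. 234. 116.  98.]
 box 0.79 [158.   8. 135. 144.]
```

View pics/w2.png

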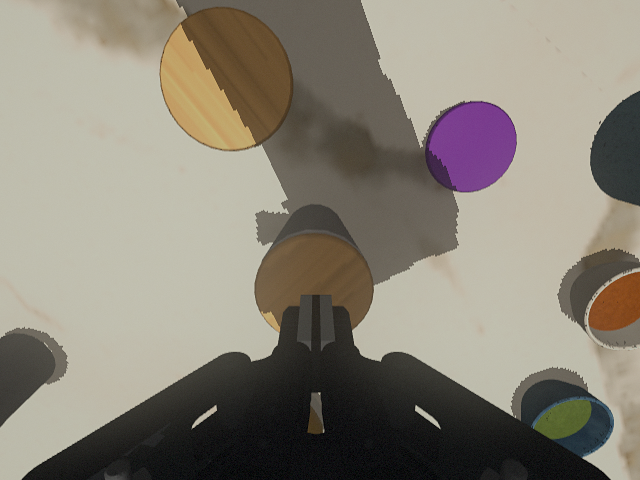

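The shut fingers (316,295) stand right over the middle of the lid, which is about (314,288). There is still no contact force, so I'll go on down carefully.

Emit:
arm_command([
  {"grip": -1, "offset": [0, 0, 0.1], "roll": 0},
  {"grip": -1, "offset": [0, 0, 0.2], "roll": 0},
  {"grip": -1, "offset": [0, 0, 0.2], "roll": 0},
])

```text
time_s: 4.5
position: [0.5098, 0.0383, 0.0959]
tool_rot: [0.206, 0.978, -0.0, -0.0]
ft_force: [-0.3, 0.4, 0.4]
width: 0.0001
finger_force: 0.0
```

Emit:
arm_command([
  {"grip": -1, "offset": [0, 0, 0.1], "roll": 0},
  {"grip": -1, "offset": [0, 0, 0.1], "roll": 0},
])

```text
time_s: 4.7
position: [0.5098, 0.0383, 0.0949]
tool_rot: [0.206, 0.978, -0.0, -0.0]
ft_force: [-0.6, 0.1, -0.0]
width: -0.0001
finger_force: 0.0
```

Emit:
arm_command([
  {"grip": -1, "offset": [0, 0, 0.1], "roll": 0},
  {"grip": -1, "offset": [0, 0, 0.1], "roll": 0},
])

```text
time_s: 4.9
position: [0.5098, 0.0383, 0.094]
tool_rot: [0.206, 0.978, -0.0, -0.0]
ft_force: [0.4, 0.7, 0.1]
width: 0.0001
finger_force: 0.0
```

Emit:
arm_command([
  {"grip": -1, "offset": [0, 0, 0.1], "roll": 0},
  {"grip": -1, "offset": [0, 0, 0.1], "roll": 0},
])

```text
time_s: 5.1
position: [0.5098, 0.0382, 0.093]
tool_rot: [0.206, 0.978, -0.0, -0.0]
ft_force: [0.4, 0.1, -0.1]
width: -0.0
finger_force: 0.0
```

```bash
python3 - <<'E'
from h import *
st=get_state(); print(st["position"],st["ft_force"],st["finger_force"])
a=get_image("scene")[200:300,250:370]; w=get_image("wrist")[200:350,220:420]
a=cv2.resize(a[:,:,::-1],(480,400),interpolation=cv2.INTER_CUBIC)
w=cv2.resize(w[:,:,::-1],(320,240)); w=cv2.copyMakeBorder(w,0,160,0,0,cv2.BORDER_CONSTANT)
cv2.imwrite("pics/c3.png",np.hstack([a,w]))
E
```

```text
[0.5098497  0.03824791 0.09296581] [ 0.42935478  0.12593615 -0.14800209] 0.0
```

View pics/c3.png

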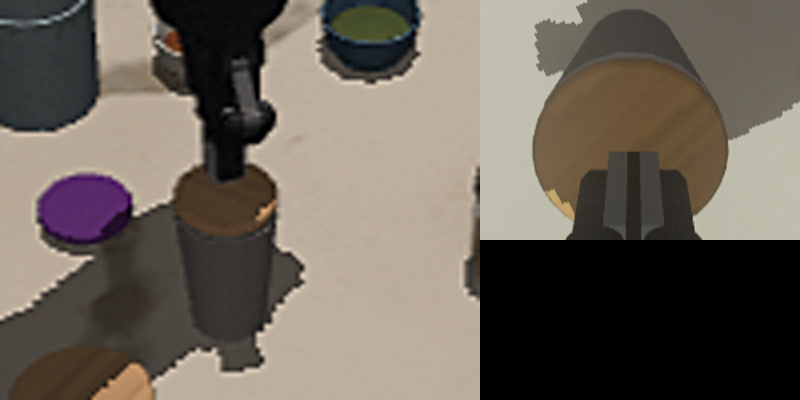

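```bash
python3 - <<'E'
from h import *
from scipy.optimize import least_squares
st=get_state(); Ks=cam("scene"); Kw=cam("wrist",st); Kt=cam("top")
P=st["position"]
print("tcp proj",proj(Ks,P),proj(Kw,P),proj(Kt,P))
for n,c in(("scene",(250,200)),):
    im=get_image(n)
for n in("scene","wrist","top"):
    im=get_image(n); 
    for t in("lid_top","pot_mid"):
        print(n,t,[(round(r["score"],2),np.round(r["uv"],1)) for r in tip_of(n,t)],[(round(r["score"],2),np.round(r["box"],1)) for r in boxes_of(n,t)])
for z in(.09,.096,.102): print(z,"lid c proj scene@.5098",proj(Ks,[.5098,.0382,z]),"wrist",proj(Kw,[.5098,.0382,z]), "from wrist(314,291)",onz(Kw,(314,291),z),"scene(306.5,249)",onz(Ks,(306.5,249),z))
# rows of pot foot / lid
for z in (0,.09,.096,.102): print(z,proj(Ks,[.507,.038,z]))
E
```

```text
tcp proj [306.53060019 250.06700998] [316.21820675 289.66353808] [329.72830922 248.7988785 ]
scene lid_top [(0.89, array([267.9, 298.9])), (0.62, array([272.4, 250.9])), (0.58, array([303.8, 247. ]))] [(0.91, array([294.3, 244.3,  22.5,  13.2])), (0.88, array([257.8, 243.9,  22.7,  18.7])), (0.84, array([250.1, 286.2,  39. ,  28.5]))]
scene pot_mid [(0.98, array([306. , 262.9]))] [(0.97, array([292. , 252.7,  26.6,  35.6]))]
wrist lid_top [(0.8, array([319.3, 299.3])), (0.68, array([476.3, 146.6])), (0.6, array([221.6,  82.2]))] [(0.95, array([155. ,   4.2, 137.2, 148.3])), (0.84, array([428.4,  97.1,  90. ,  97.3])), (0.58, array([255. , 236. , 119.6, 102.1]))]
wrist pot_mid [] [(0.88, array([268.1, 203.3,  91.2,  48.3]))]
top lid_top [(0.64, array([272.7, 259.1])), (0.24, array([247.7, 196.9]))] [(0.97, array([261.9, 247.9,  23.8,  30.3]))]
top pot_mid [] []
0.09 lid c proj scene@.5098 [306.55781673 251.07576691] wrist [316.00454334 286.84886757] from wrist(314,291) [0.51154621 0.03629977 0.09      ] scene(306.5,249) [0.51416033 0.04361504 0.09      ]
0.096 lid c proj scene@.5098 [306.49557693 249.1680797 ] wrist [316.00976974 292.2883854 ] from wrist(314,291) [0.50874597 0.03757645 0.096     ] scene(306.5,249) [0.51016761 0.03862337 0.096     ]
0.102 lid c proj scene@.5098 [306.43295572 247.24870216] wrist [316.01533914 298.08489456] from wrist(314,291) [0.50594573 0.03885313 0.102     ] scene(306.5,249) [0.50617488 0.0336317  0.102     ]
0 [306.60590016 278.96059854]
0.09 [305.67634086 251.67681381]
0.096 [305.61133819 249.76890005]
0.102 [305.54593674 247.84928187]
```

The drawn fingertips stand higher than the nominal TCP projects (scene row 245 rather than 250), so contact is still to come. I'll continue in small steps.

Emit:
arm_command([
  {"grip": -1, "offset": [0, 0, 0.1], "roll": 0},
  {"grip": -1, "offset": [0, 0, 0.2], "roll": 0},
  {"grip": -1, "offset": [0, 0, 0.2], "roll": 0},
])

```text
time_s: 6.3
position: [0.5098, 0.0383, 0.0909]
tool_rot: [0.206, 0.978, -0.0, -0.0]
ft_force: [0.9, 0.1, -0.2]
width: -0.0003
finger_force: 0.0
```

Emit:
arm_command([
  {"grip": -1, "offset": [0, 0, 0.1], "roll": 0},
  {"grip": -1, "offset": [0, 0, 0.1], "roll": 0},
])

```text
time_s: 6.5
position: [0.5098, 0.0383, 0.0899]
tool_rot: [0.206, 0.978, -0.0, -0.0]
ft_force: [-0.2, 0.4, -0.1]
width: 0.0002
finger_force: 0.0
```

Emit:
arm_command([
  {"grip": -1, "offset": [0, 0, 0.1], "roll": 0},
  {"grip": -1, "offset": [0, 0, 0.1], "roll": 0},
])

```text
time_s: 6.7
position: [0.5098, 0.0383, 0.089]
tool_rot: [0.206, 0.978, -0.0, -0.0]
ft_force: [0.9, 0.0, 0.0]
width: 0.0002
finger_force: 0.0
```

Emit:
arm_command([
  {"grip": -1, "offset": [0, 0, 0.1], "roll": 0},
  {"grip": -1, "offset": [0, 0, 0.1], "roll": 0},
])

```text
time_s: 6.9
position: [0.5099, 0.0383, 0.088]
tool_rot: [0.206, 0.978, -0.0, -0.0]
ft_force: [-0.7, -0.5, -0.0]
width: -0.0001
finger_force: 0.0
```

Emit:
arm_command([
  {"grip": -1, "offset": [0, 0, 0.1], "roll": 0},
  {"grip": -1, "offset": [0, 0, 0.1], "roll": 0},
])

```text
time_s: 7.1
position: [0.5098, 0.0383, 0.087]
tool_rot: [0.206, 0.978, -0.0, -0.0]
ft_force: [-0.4, 0.4, 0.5]
width: 0.0002
finger_force: 0.0
```

```bash
python3 - <<'E'
from h import *
a=get_image("scene")[200:300,250:370]; t=get_image("top")[190:310,270:390];w=get_image("wrist")[200:350,220:420]
a=cv2.resize(a[:,:,::-1],(480,400),interpolation=cv2.INTER_CUBIC)
w=cv2.resize(w[:,:,::-1],(320,240)); w=cv2.copyMakeBorder(w,0,160,0,0,cv2.BORDER_CONSTANT)
cv2.imwrite("pics/c4.png",np.hstack([a,w]))
E
```

```text
(no output)
```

View pics/c4.png

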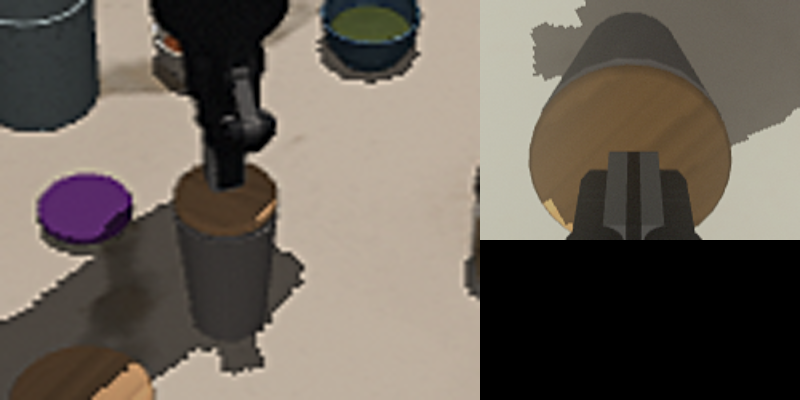

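The lid at crop (226,197) hasn't moved, and the fingertip at (228,187) is about 8 mm above it. I'll continue.

Emit:
arm_command([
  {"grip": -1, "offset": [0, 0, 0.1], "roll": 0},
  {"grip": -1, "offset": [0, 0, 0.2], "roll": 0},
  {"grip": -1, "offset": [0, 0, 0.3], "roll": 0},
  {"grip": -1, "offset": [0, 0, 0.3], "roll": 0},
])

```text
time_s: 7.65
position: [0.5098, 0.0383, 0.0839]
tool_rot: [0.206, 0.978, -0.0, -0.0]
ft_force: [-0.3, 0.6, -0.8]
width: 0.0001
finger_force: 0.0
```

Emit:
arm_command([
  {"grip": -1, "offset": [0, 0, 0.1], "roll": 0},
  {"grip": -1, "offset": [0, 0, 0.1], "roll": 0},
])

```text
time_s: 7.85
position: [0.5098, 0.0383, 0.083]
tool_rot: [0.206, 0.978, -0.0, -0.0]
ft_force: [0.1, 1.1, 0.4]
width: -0.0
finger_force: 0.0
```

Emit:
arm_command([
  {"grip": -1, "offset": [0, 0, 0.1], "roll": 0},
  {"grip": -1, "offset": [0, 0, 0.1], "roll": 0},
])

```text
time_s: 8.05
position: [0.5099, 0.0383, 0.082]
tool_rot: [0.206, 0.978, -0.0, -0.0]
ft_force: [0.1, 0.6, -0.5]
width: -0.0003
finger_force: 0.0
```

Emit:
arm_command([
  {"grip": -1, "offset": [0, 0, 0.1], "roll": 0},
  {"grip": -1, "offset": [0, 0, 0.1], "roll": 0},
])

```text
time_s: 8.25
position: [0.5098, 0.0383, 0.081]
tool_rot: [0.206, 0.978, -0.0, -0.0]
ft_force: [0.3, 0.5, -0.0]
width: -0.0002
finger_force: 0.0
```

Emit:
arm_command([
  {"grip": -1, "offset": [0, 0, 0.1], "roll": 0},
  {"grip": -1, "offset": [0, 0, 0.1], "roll": 0},
])

```text
time_s: 8.45
position: [0.51, 0.0383, 0.0801]
tool_rot: [0.206, 0.978, 0.0, 0.0]
ft_force: [0.2, 0.1, -0.4]
width: -0.0
finger_force: 0.2
```

Emit:
arm_command([
  {"grip": -1, "offset": [0, 0, 0.1], "roll": 0},
  {"grip": -1, "offset": [0, 0, 0.1], "roll": 0},
])

```text
time_s: 8.65
position: [0.5102, 0.0383, 0.0794]
tool_rot: [0.206, 0.978, 0.0, 0.0]
ft_force: [-0.7, 0.4, 2.4]
width: -0.0002
finger_force: 1.5
```

Emit:
arm_command([
  {"grip": -1, "offset": [0, 0, 0.1], "roll": 0},
  {"grip": -1, "offset": [0, 0, 0.1], "roll": 0},
])

```text
time_s: 8.85
position: [0.5102, 0.0383, 0.0784]
tool_rot: [0.206, 0.978, 0.0, 0.0]
ft_force: [-0.2, 0.4, 3.0]
width: -0.0002
finger_force: 1.8
```

Emit:
arm_command([
  {"grip": -1, "offset": [0, 0, 0.1], "roll": 0},
  {"grip": -1, "offset": [0, 0, 0.1], "roll": 0},
])

```text
time_s: 9.05
position: [0.51, 0.0383, 0.077]
tool_rot: [0.206, 0.978, 0.0, 0.0]
ft_force: [-0.4, -0.1, 1.7]
width: 0.0
finger_force: 0.7
```

Emit:
arm_command([
  {"grip": -1, "offset": [0, 0, 0.1], "roll": 0},
  {"grip": -1, "offset": [0, 0, 0.1], "roll": 0},
])

```text
time_s: 9.25
position: [0.5094, 0.0382, 0.0755]
tool_rot: [0.206, 0.978, -0.0, -0.001]
ft_force: [-0.1, 0.2, -0.6]
width: 0.0001
finger_force: 0.0
```

Emit:
arm_command([
  {"grip": -1, "offset": [0, 0, 0.1], "roll": 0},
  {"grip": -1, "offset": [0, 0, 0.1], "roll": 0},
])

```text
time_s: 9.45
position: [0.5098, 0.0383, 0.0749]
tool_rot: [0.206, 0.978, -0.0, -0.0]
ft_force: [1.7, 0.1, -0.1]
width: -0.0001
finger_force: 0.0
```

Emit:
arm_command([
  {"grip": -1, "offset": [0, 0, 0.1], "roll": 0},
  {"grip": -1, "offset": [0, 0, 0.1], "roll": 0},
])

```text
time_s: 9.65
position: [0.5102, 0.0383, 0.0748]
tool_rot: [0.206, 0.978, 0.0, 0.0]
ft_force: [-1.6, 0.1, 5.8]
width: 0.0001
finger_force: 3.0
```

Emit:
arm_command([
  {"grip": -1, "offset": [0, 0, 0.1], "roll": 0},
  {"grip": -1, "offset": [0, 0, 0.1], "roll": 0},
])

```text
time_s: 9.85
position: [0.5107, 0.0383, 0.0748]
tool_rot: [0.206, 0.978, 0.0, 0.001]
ft_force: [-3.4, 0.8, 11.8]
width: -0.0003
finger_force: 5.8
```

Emit:
arm_command([
  {"grip": -1, "offset": [0, 0, 0.1], "roll": 0},
  {"grip": -1, "offset": [0, 0, 0.1], "roll": 0},
])

```text
time_s: 10.05
position: [0.5112, 0.0384, 0.0748]
tool_rot: [0.206, 0.978, 0.001, 0.002]
ft_force: [-3.8, -0.2, 17.7]
width: 0.0
finger_force: 8.7
```

The lid gave about 5.5 mm with a snap, then hit a hard stop at 17.7 N, so it is home. The real fingertips lie about 21 mm behind the nominal TCP. Next I'll retract, open and look.

Emit:
arm_command([
  {"grip": -1, "offset": [0, 0, -1], "roll": 0},
  {"grip": 0, "offset": [0, 0, -4.5], "roll": 0},
  {"grip": 1, "offset": [0, 0, -9], "roll": 0},
  {"grip": 1, "offset": [0, 0, -12], "roll": 0},
  {"grip": 1, "offset": [0, 0, -12.5], "roll": 0},
  {"grip": 1, "offset": [0, 0, -12.5], "roll": 0},
  {"grip": 1, "offset": [0, 0, -12.5], "roll": 0},
])

```text
time_s: 10.75
position: [0.5093, 0.0382, 0.1957]
tool_rot: [0.206, 0.978, -0.0, -0.001]
ft_force: [0.4, 0.6, -0.0]
width: 0.0847
finger_force: 0.0
```

```bash
cat > ell.py <<'E'
from h import *
def rim(pred,rad,z,mode,K,im,guess):
    """fit circle (radius rad, height z) centre to the image outline by maximising gradient along the projected circle"""
    from scipy.optimize import minimize
    g=cv2.GaussianBlur(im,(0,0),1.0).astype(float)
    G=np.sqrt(sum(cv2.Sobel(g[:,:,c],cv2.CV_64F,1,0)**2+cv2.Sobel(g[:,:,c],cv2.CV_64F,0,1)**2 for c in range(3)))
    G=np.minimum(G,np.percentile(G,97))
    t=np.radians(np.arange(0,360,3)) if mode is None else np.radians(mode)
    def cost(p):
        uv=np.array([proj(K,[p[0]+rad*np.cos(a),p[1]+rad*np.sin(a),z]) for a in t],np.float32)
        return -cv2.remap(G,uv[None,:,0],uv[None,:,1],cv2.INTER_LINEAR).mean()
    best=min(((cost([guess[0]+a,guess[1]+b]),guess[0]+a,guess[1]+b) for a in np.arange(-.012,.0121,.002) for b in np.arange(-.012,.0121,.002)))
    r=minimize(cost,best[1:],method="Nelder-Mead",options=dict(initial_simplex=[[best[1],best[2]],[best[1]+.001,best[2]],[best[1],best[2]+.001]]))
    return r.x,r.fun
E
python3 - <<'E'
from ell import *
st=get_state(); im=get_image("wrist"); K=cam("wrist",st); cv2.imwrite("pics/w5.png",im[:,:,::-1]); m=R.from_quat(st["tool_rot"]).as_matrix()
print(st["position"],st["width"],st["ft_force"])
for r in tip_of("wrist","lid_top"): print(r, onz(K,r["uv"],.096))
for z in(.096,.102):
  p,c=rim(0,.03,z,None,K,im,(.510,.0383)); print(z,p,c,(m.T@(np.append(p,z)-st["position"])*100).round(2))
  for a in range(0,360,10):
    q=proj(K,[p[0]+.03*np.cos(np.radians(a)),p[1]+.03*np.sin(np.radians(a)),z]); cv2.circle(im,tuple(int(round(v)) for v in q),1,(0,255,0) if z<.1 else (255,0,0),-1)
cv2.imwrite("pics/w5o.png",im[:,:,::-1])
E
```

```text
[0.5093075  0.03824205 0.19570632] 0.08465517933453792 [ 0.44097105  0.62409171 -0.0109588 ]
{'uv': [315.0, 231.2], 'score': 0.86} [0.50955211 0.03712003 0.096     ]
{'uv': [430.2, 135.7], 'score': 0.65} [0.47792234 0.13980955 0.096     ]
{'uv': [254.1, 93.6], 'score': 0.57} [0.4031902 0.0390298 0.096    ]
0.096 [0.50879655 0.03712335] -157.87105106531914 [-0.02 -0.11  9.97]
0.102 [0.50708991 0.0380084 ] -226.17846991196274 [ 0.18 -0.1   9.37]
```

View pics/w5o.png

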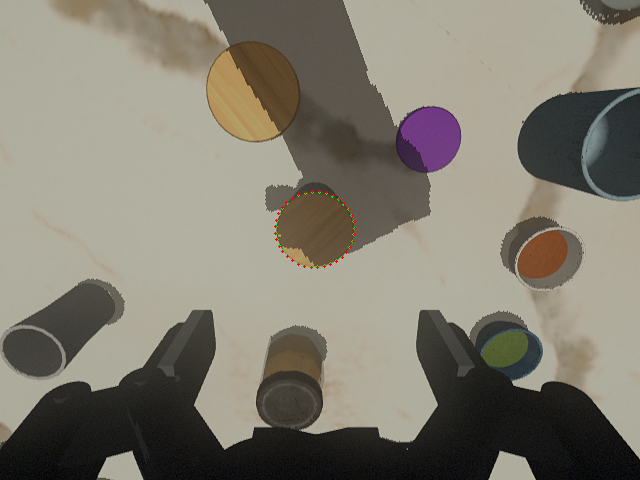

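The fitted lid outline sits at (315,230), centred between the open fingers. The jar (290,395) and the small bowls are well clear.

Emit:
arm_command([
  {"grip": 1, "offset": [0.05, -0.1, 4], "roll": 0},
  {"grip": 1, "offset": [0.05, -0.1, 8], "roll": 0},
  {"grip": 1, "offset": [0.05, -0.1, 11], "roll": 0},
  {"grip": 1, "offset": [0.05, -0.1, 13], "roll": 0},
  {"grip": 1, "offset": [0.05, -0.1, 15], "roll": 0},
  {"grip": 1, "offset": [0.05, -0.1, 16.5], "roll": 0},
  {"grip": 1, "offset": [0.05, -0.1, 17], "roll": 0},
  {"grip": 1, "offset": [0.05, -0.1, 17], "roll": 0},
])

```text
time_s: 11.65
position: [0.5078, 0.0375, 0.0258]
tool_rot: [0.206, 0.978, -0.0, -0.001]
ft_force: [-0.1, 0.8, 0.0]
width: 0.0857
finger_force: 0.0
```

Emit:
arm_command([
  {"grip": 0.4, "offset": [0, 0, 0], "roll": 0},
  {"grip": 0.3, "offset": [0, 0, 0], "roll": 0},
  {"grip": 0.2, "offset": [0, 0, 0], "roll": 0},
  {"grip": -1, "offset": [0, 0, 0], "roll": 0},
  {"grip": -1, "offset": [0, 0, 0], "roll": 0},
  {"grip": -1, "offset": [0, 0, 0], "roll": 0},
])

```text
time_s: 12.25
position: [0.5098, 0.0375, 0.0285]
tool_rot: [0.206, 0.978, 0.0, 0.001]
ft_force: [-1.4, -0.6, 6.2]
width: 0.0582
finger_force: 63.8
```

```bash
python3 - <<'E'
from h import *
st=get_state();print(st["position"],st["width"],st["finger_force"],st["ft_force"])
a=get_image("scene")[200:300,250:370]; w=get_image("wrist")
a=cv2.resize(a[:,:,::-1],(384,320),interpolation=cv2.INTER_CUBIC)
w=cv2.resize(w[:,:,::-1],(416,312)); w=cv2.copyMakeBorder(w,0,8,0,0,cv2.BORDER_CONSTANT)
cv2.imwrite("pics/c6.png",np.hstack([a,w]))
E
```

```text
[0.50978469 0.03745978 0.02850043] 0.05816549745092454 63.77895229496062 [-1.4269093  -0.60108227  6.21605632]
```

View pics/c6.png

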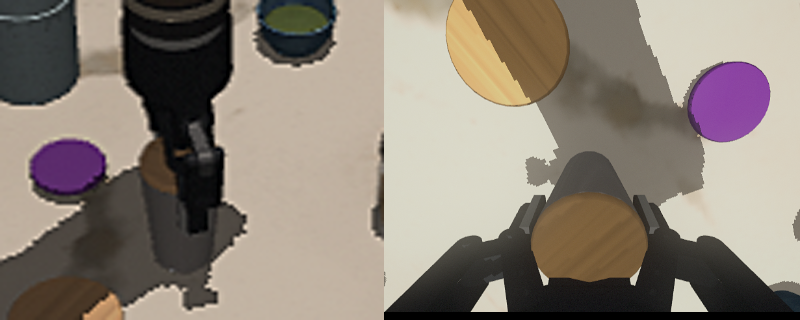

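The pot is gripped between the pads (opening 58.2 mm), the lid lies flush, and the fingertips are about 48 mm up. I'll lift and carry it to a viewpoint short of the beaker.

Emit:
arm_command([
  {"grip": -1, "offset": [0, 0, -0.5], "roll": 0},
  {"grip": -1, "offset": [0, 0, -2], "roll": 0},
  {"grip": -1, "offset": [0, 0, -4.5], "roll": 0},
  {"grip": -1, "offset": [0, 0, -7], "roll": 0},
  {"grip": -1, "offset": [0, 0, -9.5], "roll": 0},
  {"grip": -1, "offset": [0, 0, -12], "roll": 0},
  {"grip": -1, "offset": [-1, -1, -14], "roll": 0},
  {"grip": -1, "offset": [-2.5, -2.5, -14], "roll": 0},
  {"grip": -1, "offset": [-4.5, -4.5, -14], "roll": 0},
  {"grip": -1, "offset": [-6.5, -6.5, -14], "roll": 0},
  {"grip": -1, "offset": [-8.5, -8.5, -14], "roll": 0},
  {"grip": -1, "offset": [-10.5, -10.5, -14], "roll": 0},
  {"grip": -1, "offset": [-12, -12, -14], "roll": 0},
  {"grip": -1, "offset": [-13, -13, -14], "roll": 0},
  {"grip": -1, "offset": [-13, -13, -14], "roll": 0},
  {"grip": -1, "offset": [-13, -13, -14], "roll": 0},
])

```text
time_s: 13.95
position: [0.5751, -0.1335, 0.1668]
tool_rot: [0.207, 0.978, 0.0, -0.001]
ft_force: [-0.1, 0.3, -2.9]
width: 0.0582
finger_force: 65.0
```

```bash
python3 - <<'E'
from ell import *
st=get_state(); im=get_image("wrist"); K=cam("wrist",st); m=R.from_quat(st["tool_rot"]).as_matrix(); P=st["position"]
print(P,st["tool_rot"],st["width"],st["finger_force"],st["ft_force"],st["joints"].round(2))
for r in tip_of("wrist","beaker_mouth"): print("bk",r["score"],np.round(r["uv"]), onz(K,r["uv"],.09))
for r in tip_of("wrist","lid_top"): print("lid",r["score"],np.round(r["uv"]))
top=get_image("top"); Kt=cam("top")
for r,z in((.0295,.09),(.0255,.09)):
  p,c=rim(0,r,z,None,K,im,(.511,-.233)); print("wrist",r,p,c,(m.T@(np.append(p,z)-P)*100).round(2))
  pt,c=rim(0,r,z,None,Kt,top,(.511,-.233)); print("top",r,pt,c)
  for a in range(0,360,10):
    q=proj(K,[p[0]+r*np.cos(np.radians(a)),p[1]+r*np.sin(np.radians(a)),z]); cv2.circle(im,tuple(int(round(v)) for v in q),1,(0,255,0),-1)
# lid in hand: fit centre for the half of the outline on the camera side
zl=P[2]-.0285+.096; g=P[:2]
tx=np.degrees(np.arctan2(m[1,0],m[0,0])); 
p,c=rim(0,.03,zl,tx+np.arange(-60,61,3),K,im.copy(),g); print("lid in hand",p,c,(m.T@(np.append(p,zl)-P)*100).round(2))
for a in tx+np.arange(-180,180,10):
    q=proj(K,[p[0]+.03*np.cos(np.radians(a)),p[1]+.03*np.sin(np.radians(a)),zl]); cv2.circle(im,tuple(int(round(v)) for v in q),1,(255,0,0),-1)
cv2.imwrite("pics/w7.png",im[:,:,::-1])
E
```

```text
[ 0.57512396 -0.13350914  0.16682442] [ 2.06505396e-01  9.78445292e-01  2.54286466e-04 -5.16618838e-04] 0.058237377653841294 65.00570928677917 [-0.08867653  0.34850263 -2.92109204] [-0.23  0.25  0.02  1.34  0.    0.19]
bk 0.68 [142. 222.] [ 0.51383089 -0.23849844  0.09      ]
lid 0.91 [317. 383.]
wrist 0.0295 [ 0.51366965 -0.23931408] -154.12861309285745 [  1.34 -12.16   7.68]
top 0.0295 [ 0.51045702 -0.23692677] -98.42346805565879
wrist 0.0255 [ 0.51365202 -0.23969207] -235.49307054486562 [  1.32 -12.2    7.68]
top 0.0255 [ 0.51201537 -0.23216768] -113.14324645466557
lid in hand [ 0.56729954 -0.1411363 ] -88.38307356268572 [ 0.42 -1.01 -6.75]
```

View pics/w7.png

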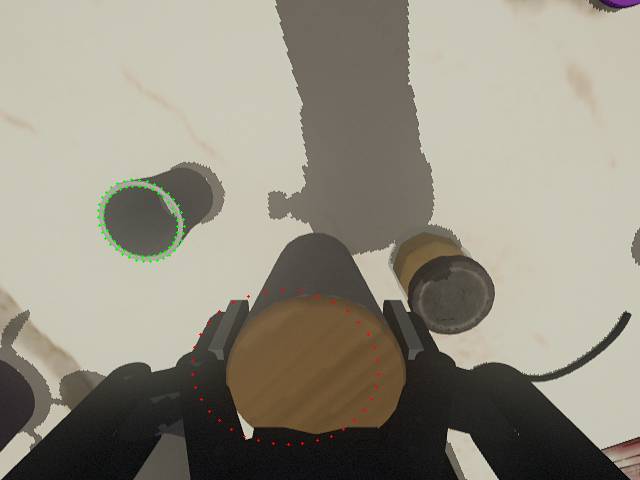

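The beaker rim fit lies on the picture's rim at (142,222). The lid in hand shows its far edge at (316,296) and is centred between the pads; my red fit there is wrong. I'll cross-check the beaker with all three cameras, using the pot's known place to remove bias.

```bash
python3 - <<'E'
from ell import *
from scipy.optimize import minimize
def fit(K,im,rings,x0,freez):
    g=cv2.GaussianBlur(im,(0,0),1.).astype(float)
    G=np.sqrt(sum(cv2.Sobel(g[:,:,c],cv2.CV_64F,1,0)**2+cv2.Sobel(g[:,:,c],cv2.CV_64F,0,1)**2 for c in range(3)))
    G=np.minimum(G,np.percentile(G,98)); t=np.radians(np.arange(0,360,4))
    def cost(p):
        z=p[2] if freez else x0[2]
        uv=np.array([proj(K,[p[0]+r*np.cos(a),p[1]+r*np.sin(a),z]) for r in rings for a in t],np.float32)
        return -cv2.remap(G,uv[None,:,0],uv[None,:,1],cv2.INTER_LINEAR).mean()
    best=None
    for a in np.arange(-.008,.0081,.002):
        for b in np.arange(-.008,.0081,.002):
            s=[x0[0]+a,x0[1]+b]+([x0[2]] if freez else [])
            c=cost(s)
            if best is None or c<best[0]: best=(c,s)
    s=np.array(best[1]); sim=np.vstack([s]+[s+np.eye(len(s))[i]*(.002 if i<2 else .006) for i in range(len(s))])
    r=minimize(cost,s,method="Nelder-Mead",options=dict(initial_simplex=sim)); return r.x.round(4),round(r.fun)
rd=lambda f:cv2.imread(f)[:,:,::-1]
st=get_state(); im=get_image("wrist"); K=cam("wrist",st); P=st["position"]
for fz in(0,1): print("wrist beaker",fit(K,im,(.0295,.0255),(.512,-.236,.09),fz))
K5=cam("wrist",dict(position=[.5093075,.03824205,.19570632],tool_rot=[.2064,.97846,0,-.0005]))
for fz in(0,1): print("w5 lid",fit(K5,rd("pics/w5.png"),(.03,),(.509,.037,.096),fz))
t0=rd("pics/top0.png"); s0=rd("pics/scene0.png")
for n,i in(("top",t0),("scene",s0)):
    Kc=cam(n)
    for fz in(0,1):
        print(n,"lid",fit(Kc,i,(.03,),(.509,.038,.102),fz)); print(n,"beaker",fit(Kc,i,(.0295,.0255),(.512,-.234,.09),fz))
m=R.from_quat(st["tool_rot"]).as_matrix()
for zl in (P[2]-.0285+.096,P[2]-.0285+.102):
    e=onz(K,(316,296),zl); print("lid far edge tool",(m.T@(e-P)*100).round(2))
E
```

```text
wrist beaker (array([ 0.5137, -0.2396]), -233)
wrist beaker (array([ 0.5138, -0.2404,  0.0884]), -236)
w5 lid (array([0.5089, 0.0373]), -178)
w5 lid (array([0.5093, 0.037 , 0.0948]), -179)
top lid (array([0.5067, 0.0385]), -104)
top beaker (array([ 0.5102, -0.2354]), -167)
top lid (array([0.507 , 0.0383, 0.0999]), -104)
top beaker (array([ 0.5103, -0.2368,  0.086 ]), -168)
scene lid (array([0.5072, 0.037 ]), -242)
scene beaker (array([ 0.5119, -0.2389]), -269)
scene lid (array([0.5068, 0.0365, 0.1026]), -242)
scene beaker (array([ 0.5132, -0.238 ,  0.0882]), -270)
lid far edge tool [ 3.22 -0.01 -6.75]
lid far edge tool [ 3.54 -0.01 -7.35]
```

Emit:
arm_command([
  {"grip": -1, "offset": [0.2, -1.5, 0], "roll": 0},
  {"grip": -1, "offset": [0.4, -3.5, 0], "roll": 0},
  {"grip": -1, "offset": [0.6, -5.5, 0], "roll": 0},
  {"grip": -1, "offset": [0.8, -7.5, 0], "roll": 0},
  {"grip": -1, "offset": [1, -9.5, 0], "roll": 0},
  {"grip": -1, "offset": [1.2, -11.3, 0], "roll": 0},
  {"grip": -1, "offset": [1.2, -12.1, 0.5], "roll": 0},
  {"grip": -1, "offset": [1.2, -12.1, 2], "roll": 0},
  {"grip": -1, "offset": [1.2, -12.1, 3], "roll": 0},
  {"grip": -1, "offset": [1.2, -12.1, 3.3], "roll": 0},
  {"grip": -1, "offset": [1.2, -12.1, 3.3], "roll": 0},
])

```text
time_s: 15.3
position: [0.5153, -0.2392, 0.1334]
tool_rot: [0.206, 0.979, 0.0, -0.001]
ft_force: [0.2, -0.4, -3.1]
width: 0.0583
finger_force: 65.1
```

```bash
python3 - <<'E'
from h import *
st=get_state(); P=st["position"]; print(P,st["tool_rot"],st["width"],st["ft_force"])
K=cam("scene"); im=get_image("scene"); w=get_image("wrist"); cv2.imwrite("pics/s8f.png",im[:,:,::-1])
for r in boxes_of("scene","pot_mid")[:1]: print(r)
u0,v0=345,235
a=cv2.resize(im[v0:v0+130,u0:u0+100][:,:,::-1],(400,520),interpolation=cv2.INTER_CUBIC)
b=cv2.resize(w[:,:,::-1],(400,300)); b=cv2.copyMakeBorder(b,0,220,0,0,cv2.BORDER_CONSTANT)
cv2.imwrite("pics/c8.png",np.hstack([a,b]))
E
```

```text
[ 0.51528503 -0.23920312  0.13339519] [ 2.06141643e-01  9.78521893e-01  1.88771157e-04 -7.02226718e-04] 0.05825756937428302 [ 0.16714482 -0.35931329 -3.09108878]
{'box': [385.0, 288.4, 25.6, 39.2], 'score': 0.79}
```

View pics/c8.png

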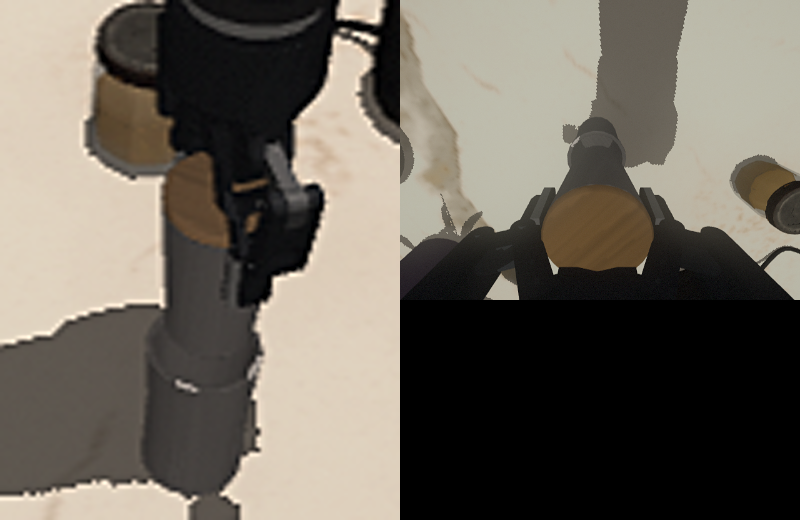

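The wrist panel shows the beaker rim (596,150) centred on the pot axis (597). The scene panel agrees within about 1 mm (rim centre 204, pot axis 207 once the view's lean is allowed for). I'll lower it in checked stages.

Emit:
arm_command([
  {"grip": -1, "offset": [0, 0, 0.5], "roll": 0},
  {"grip": -1, "offset": [0, 0, 1], "roll": 0},
  {"grip": -1, "offset": [0, 0, 1.5], "roll": 0},
  {"grip": -1, "offset": [0, 0, 2], "roll": 0},
  {"grip": -1, "offset": [0, 0, 2], "roll": 0},
])

```text
time_s: 15.95
position: [0.515, -0.2395, 0.113]
tool_rot: [0.206, 0.978, 0.0, -0.001]
ft_force: [0.3, 0.0, -3.5]
width: 0.0581
finger_force: 65.1
```

Emit:
arm_command([
  {"grip": -1, "offset": [0, 0, 0.5], "roll": 0},
  {"grip": -1, "offset": [0, 0, 1], "roll": 0},
  {"grip": -1, "offset": [0, 0, 1.5], "roll": 0},
  {"grip": -1, "offset": [0, 0, 1.5], "roll": 0},
])

```text
time_s: 16.35
position: [0.5151, -0.2395, 0.0981]
tool_rot: [0.206, 0.978, 0.0, -0.001]
ft_force: [-0.5, -0.3, -3.6]
width: 0.0581
finger_force: 65.1
```

Emit:
arm_command([
  {"grip": -1, "offset": [0, 0, 0.3], "roll": 0},
  {"grip": -1, "offset": [0, 0, 0.6], "roll": 0},
  {"grip": -1, "offset": [0, 0, 0.9], "roll": 0},
  {"grip": -1, "offset": [0, 0, 1], "roll": 0},
  {"grip": -1, "offset": [0, 0, 1], "roll": 0},
])

```text
time_s: 16.85
position: [0.5154, -0.2397, 0.0888]
tool_rot: [0.206, 0.978, 0.0, -0.0]
ft_force: [-0.4, 0.3, -3.0]
width: 0.0579
finger_force: 65.2
```

Emit:
arm_command([
  {"grip": -1, "offset": [0, 0, 0.2], "roll": 0},
  {"grip": -1, "offset": [0, 0, 0.3], "roll": 0},
  {"grip": -1, "offset": [0, 0, 0.3], "roll": 0},
])

```text
time_s: 17.15
position: [0.5154, -0.2397, 0.0859]
tool_rot: [0.206, 0.978, -0.0, -0.0]
ft_force: [-0.1, -0.7, -2.9]
width: 0.0581
finger_force: 65.1
```

Emit:
arm_command([
  {"grip": -1, "offset": [0, 0, 0.1], "roll": 0},
  {"grip": -1, "offset": [0, 0, 0.2], "roll": 0},
  {"grip": -1, "offset": [0, 0, 0.2], "roll": 0},
])

```text
time_s: 17.45
position: [0.5155, -0.2397, 0.0839]
tool_rot: [0.206, 0.978, 0.0, -0.0]
ft_force: [-0.4, -0.3, -1.9]
width: 0.0578
finger_force: 65.2
```

Emit:
arm_command([
  {"grip": -1, "offset": [0, 0, 0.1], "roll": 0},
  {"grip": -1, "offset": [0, 0, 0.1], "roll": 0},
])

```text
time_s: 17.65
position: [0.5155, -0.2397, 0.083]
tool_rot: [0.206, 0.978, 0.0, -0.0]
ft_force: [-1.0, -0.2, -1.4]
width: 0.0579
finger_force: 65.2
```

Emit:
arm_command([
  {"grip": -1, "offset": [0, 0, 0.1], "roll": 0},
  {"grip": -1, "offset": [0, 0, 0.1], "roll": 0},
])

```text
time_s: 17.85
position: [0.5156, -0.2397, 0.082]
tool_rot: [0.206, 0.978, 0.0, -0.0]
ft_force: [-1.5, -0.4, -2.5]
width: 0.058
finger_force: 65.2
```

Emit:
arm_command([
  {"grip": -1, "offset": [0.08, 0, 0.1], "roll": 0},
  {"grip": -1, "offset": [0.08, 0, 0.1], "roll": 0},
])

```text
time_s: 18.05
position: [0.5147, -0.2394, 0.081]
tool_rot: [0.206, 0.978, -0.0, -0.0]
ft_force: [-0.8, 0.8, -2.3]
width: 0.0579
finger_force: 65.2
```

Emit:
arm_command([
  {"grip": -1, "offset": [0, 0, 0.1], "roll": 0},
  {"grip": -1, "offset": [0, 0, 0.1], "roll": 0},
])

```text
time_s: 18.25
position: [0.5148, -0.2394, 0.08]
tool_rot: [0.206, 0.978, -0.0, -0.0]
ft_force: [-0.6, -0.1, -3.2]
width: 0.0581
finger_force: 65.2
```

Emit:
arm_command([
  {"grip": -1, "offset": [0, 0, 0.1], "roll": 0},
  {"grip": -1, "offset": [0, 0, 0.1], "roll": 0},
])

```text
time_s: 18.45
position: [0.5148, -0.2394, 0.079]
tool_rot: [0.206, 0.978, -0.0, -0.0]
ft_force: [-1.3, 0.5, -3.4]
width: 0.0583
finger_force: 65.2
```

Emit:
arm_command([
  {"grip": -1, "offset": [0.05, 0, 0.1], "roll": 0},
  {"grip": -1, "offset": [0.05, 0, 0.1], "roll": 0},
])

```text
time_s: 18.65
position: [0.5144, -0.2392, 0.078]
tool_rot: [0.206, 0.978, -0.0, -0.0]
ft_force: [-0.2, -1.5, -2.9]
width: 0.0581
finger_force: 65.2
```

Emit:
arm_command([
  {"grip": -1, "offset": [0, 0, 0.1], "roll": 0},
  {"grip": -1, "offset": [0, 0, 0.1], "roll": 0},
])

```text
time_s: 18.85
position: [0.5144, -0.2392, 0.077]
tool_rot: [0.206, 0.978, -0.0, -0.0]
ft_force: [-0.8, -0.2, -3.7]
width: 0.0582
finger_force: 65.2
```

Emit:
arm_command([
  {"grip": -1, "offset": [0, 0, 0.1], "roll": 0},
  {"grip": -1, "offset": [0, 0, 0.1], "roll": 0},
])

```text
time_s: 19.05
position: [0.5145, -0.2393, 0.0763]
tool_rot: [0.206, 0.978, -0.0, 0.0]
ft_force: [-1.6, -1.5, -1.0]
width: 0.0582
finger_force: 65.2
```

Emit:
arm_command([
  {"grip": -1, "offset": [0, 0, 0.1], "roll": 0},
  {"grip": -1, "offset": [0, 0, 0.1], "roll": 0},
])

```text
time_s: 19.25
position: [0.5148, -0.2395, 0.076]
tool_rot: [0.206, 0.978, -0.0, 0.001]
ft_force: [-2.0, 0.4, 5.1]
width: 0.0582
finger_force: 65.5
```

It's seated: net push about 8 N at a depth of about 42 mm. I'll relieve the push and release gently.

Emit:
arm_command([
  {"grip": -1, "offset": [0, 0, -0.08], "roll": 0},
  {"grip": -1, "offset": [0, 0, -0.08], "roll": 0},
])

```text
time_s: 19.45
position: [0.5145, -0.2393, 0.076]
tool_rot: [0.206, 0.978, -0.0, 0.0]
ft_force: [-1.6, -0.3, 1.1]
width: 0.0579
finger_force: 65.3
```

Emit:
arm_command([
  {"grip": 0.45, "offset": [0, 0, 0], "roll": 0},
  {"grip": 0.55, "offset": [0, 0, 0], "roll": 0},
  {"grip": 0.7, "offset": [0, 0, 0], "roll": 0},
  {"grip": 1, "offset": [0, 0, 0], "roll": 0},
  {"grip": 1, "offset": [0, 0, 0], "roll": 0},
  {"grip": 1, "offset": [0, 0, 0], "roll": 0},
])

```text
time_s: 20.05
position: [0.5145, -0.2392, 0.0759]
tool_rot: [0.206, 0.978, 0.0, 0.0]
ft_force: [0.1, 0.4, 0.4]
width: 0.0852
finger_force: 0.0
```

Emit:
arm_command([
  {"grip": 1, "offset": [0, 0, -1.5], "roll": 0},
  {"grip": 1, "offset": [0, 0, -4], "roll": 0},
  {"grip": 1, "offset": [0, 0, -8], "roll": 0},
  {"grip": 1, "offset": [0, 0, -12], "roll": 0},
  {"grip": 1, "offset": [0, 0, -14], "roll": 0},
  {"grip": 1, "offset": [0, 0, -14], "roll": 0},
  {"grip": 1, "offset": [0, 0, -14], "roll": 0},
])

```text
time_s: 20.75
position: [0.5146, -0.2392, 0.2157]
tool_rot: [0.206, 0.978, -0.0, 0.0]
ft_force: [-0.1, -0.9, -0.3]
width: 0.0856
finger_force: 0.0
```

```bash
python3 - <<'E'
from ell import *
from scipy.optimize import minimize
st=get_state(); print(st["position"],st["width"],st["ft_force"],st["time_s"])
K=cam("wrist",st); im=get_image("wrist"); cv2.imwrite("pics/w9.png",im[:,:,::-1])
P=st["position"]
for z in (.132,.138,.144,.150,.156): print(z,*rim(0,.03,z,None,K,im,(.512,-.238)))
Kt=cam("top"); t=get_image("top"); Ks=cam("scene"); s=get_image("scene")
print("scene",*[ (z,*rim(0,.03,z,None,Ks,s,(.512,-.238))) for z in(.138,.144,.150)])
print("beaker rim",rim(0,.0295,.09,None,K,im,(.512,-.238)))
for n in("scene","wrist"):
    for o in("lid_top","pot_mid","beaker_mouth"): print(n,o,[(round(r["score"],2),np.round(r["uv"])) for r in tip_of(n,o)][:4])
for n,X in(("lid",[.512,-.238,.144]),("pot",[.512,-.238,.093]),("mouth",[.512,-.238,.09])): print(n,proj(Ks,X).round(),proj(K,X).round())
E
```

```text
[ 0.51458254 -0.23923748  0.21570474] 0.08555027727090293 [-0.05091439 -0.90458316 -0.33285679] 20.75
0.132 [ 0.51767359 -0.24204332] -124.94032473322399
0.138 [ 0.51508428 -0.2404876 ] -149.92953825722446
0.144 [ 0.51328351 -0.23966834] -152.88006330144788
0.15 [ 0.5107806  -0.23825935] -119.8576993707716
0.156 [ 0.5065882  -0.23727212] -101.81415384437196
scene (0.138, array([ 0.51488267, -0.23757191]), np.float64(-317.70871717975785)) (0.144, array([ 0.51058197, -0.24097051]), np.float64(-320.4310229466665)) (0.15, array([ 0.50659461, -0.24438207]), np.float64(-322.6394248668512))
beaker rim (array([ 0.52649882, -0.25417758]), np.float64(-70.99140113926288))
scene lid_top [(0.65, array([272., 252.])), (0.59, array([268., 302.]))]
scene pot_mid [(0.78, array([393., 317.])), (0.68, array([385., 272.]))]
scene beaker_mouth [(0.76, array([395., 317.]))]
wrist lid_top [(0.85, array([318., 243.]))]
wrist pot_mid []
wrist beaker_mouth []
lid [397. 303.] [316. 238.]
pot [395. 320.] [316. 218.]
mouth [395. 321.] [316. 217.]
```

The lid now lies at about z 0.142 and is centred over the beaker, so the pot is nested about 43 mm deep. The gripper is clear. Handing in.

```bash
python3 -c "
from cell import *
print(sign_off())"
```

```text
the job is handed in; nothing more can be done
None
```

I pressed the lid home with a snap, lowered the pot gently into the beaker until it rested about 43 mm deep, and released it with the gripper clear. I handed the job in at about 21 s; sign-off returned no verdict.

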